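# Set the hand rest and hold the gem box open

### The job

I want to pick stones out of the gem box: first lay the wooden hand-rest bar across its two forked stands, down in both forks, and let go of it. Then, before touching the catch, try the lid with a gentle upward tug at its brass handle; the worn catch sometimes holds and sometimes does not, so if the lid is caught, slide the black catch fully to the left. Raise the lid about 45 to 55 degrees and finish while still holding it up there with the gripper, leaving the loose things around undisturbed.

Things in the scene. Friction and masses are not known exactly. Their poses are not given: they have to be found in the camera images.
- rest_bar: loose straight bar of pale wood with brass end caps: 260 mm long (its x), 24 mm wide (y), 20 mm high (z), 0.12 kg; starts lying on the table. Origin: centre of its underside
- stand_a: fixed dark steel stand nearer the robot, one of a pair: foot 50 x 70 x 12 mm, a 24 mm square post and on top a U-shaped fork open upward. The fork's floor is 60 mm above the table, its slot runs along the stand's x, is 34 mm wide (y) and 24 mm long (x), between cheeks 8 mm thick that rise to 74 mm. Origin: centre of the foot's underside
- stand_b: the second, same stand, 160 to 190 mm from stand_a along stand_a's x, slots in line
- stand_a_seat (a point): centre of the fork floor of stand_a, 60 mm above the table
- stand_b_seat (a point): centre of the fork floor of stand_b, 60 mm above the table
- gem_box: fixed pale wooden box, 150 mm (x) by 170 mm (y), 60 mm high, with a dark wooden lid 8 mm thick with a clear window, and a pale ledge 42 mm deep and 45 mm high along its front (-x) face. Origin: centre of the underside of the 150 x 170 box; its -x faces the robot, +y is to the left
- lid_hinge (a point): middle of the lid's hinge axis, on the box's far (+x) top rim: 75 mm from the box origin, 60 mm up; axes as the box's, hinge axis along y
- lid: the lid, 150 x 170 x 8 mm, dark wood with a clear window and the brass handle; origin at the hinge point, axes as the box's when shut. Its tilt is the opening angle (0 shut, stop at 1.3 rad, front edge rises). 0.3 kg, easy hinge, falls shut when let go. If caught, it rises about 0.03 rad (4 mm at the handle) and stops hard; if not, it lifts freely with about 2 N at the handle
- handle (a point): brass handle on the lid's front strip: a round bar 10 mm thick, 60 mm long along the box's y, on two end posts; it can turn between finger pads. Origin: middle of the bar, 30 mm above the lid's top face (98 mm above the table when shut). From the hinge point with the lid shut: 125 mm to -x, 20 mm to +y, 38 mm up; it turns with the lid about the hinge
- catch (a joint): travel of the black catch, m: starts at 0, slides along the box's +y (to the left seen from the robot) to its stop at 0.022; about 2 N of friction, stays where it is left. The lid is free for certain beyond 0.013. How far its hidden tongue reaches under the lid's keeper is different each time and cannot be seen
- catch_thumb (a point): top centre of the catch's black thumb block, which is 14 x 14 mm and stands 36 mm above the ledge (its top 81 mm above the table); at the start 98 mm in front of and 60 mm to the right (-y) of the box centre. It is 16 mm in front of the lid's front edge
- tin: bystander, loose: small round aluminium tin, 48 mm across, 34 mm high; leave it alone (origin: centre of the underside)
- ring_stick: bystander, loose: upright tapered steel ring stick on a round foot, 130 mm high; leave it alone
- jar: bystander, loose: amber glass jar with a black cap, 52 mm across, 60 mm high; leave it alone
- bench_block: bystander, loose: square steel bench block 70 x 70 x 22 mm; leave it alone
- hammer: bystander, loose: hammer lying flat, about 220 mm long; leave it alone
- screwdriver: bystander, loose: screwdriver lying flat, about 150 mm long; leave it alone
- bench_brush: bystander, loose: brush lying flat, about 180 mm long; leave it alone
Mind the look-alikes: they are no part of the job. What is shaped like the stand_a but blue or turquoise is not meant.

How it is judged:
On the way, in this order (a step that is already met when the one before it is completed fails the run):
1. the bar lies in both forks, let go and still, the lid not yet lifted (height (world z) of rest_bar between 0.054 and 0.066 m and angle between rest_bar's own z axis and vertical below 0.08 rad and linear speed of rest_bar below 0.03 m/s and contact force between the fingers and rest_bar below 0.1 N and contact force between rest_bar and stand_a above 0.05 N and x of stand_a_seat in the frame of rest_bar between -0.122 and 0.122 m and y of stand_a_seat in the frame of rest_bar between -0.014 and 0.014 m and contact force between rest_bar and stand_b above 0.05 N and x of stand_b_seat in the frame of rest_bar between -0.122 and 0.122 m and y of stand_b_seat in the frame of rest_bar between -0.014 and 0.014 m and angle between lid's own z axis and vertical below 0.008 rad), for 0.2 s.
2. the lid has been tried: lifted a little by the fingers while the catch was still where it started (angle between lid's own z axis and vertical above 0.01 rad and value of joint catch below 0.006 m and contact force between the fingers and lid above 0.5 N).
At the end, for the whole second after the job is handed in: Bar level (0.08 rad), still and untouched in both forks: underside 54 to 66 mm high, each seat within 14 mm of its centreline and 8 mm or more inside its ends; lid still (under 0.1 rad/s) at 0.65 to 1.15 rad with the fingers holding it (over 0.5 N) (height (world z) of rest_bar between 0.054 and 0.066 m and angle between rest_bar's own z axis and vertical below 0.08 rad and linear speed of rest_bar below 0.03 m/s and contact force between the fingers and rest_bar below 0.1 N and contact force between rest_bar and stand_a above 0.05 N and x of stand_a_seat in the frame of rest_bar between -0.122 and 0.122 m and y of stand_a_seat in the frame of rest_bar between -0.014 and 0.014 m and contact force between rest_bar and stand_b above 0.05 N and x of stand_b_seat in the frame of rest_bar between -0.122 and 0.122 m and y of stand_b_seat in the frame of rest_bar between -0.014 and 0.014 m and angle between lid's own z axis and vertical between 0.65 and 1.15 rad and angular speed of lid below 0.1 rad/s and contact force between the fingers and lid above 0.5 N); the arm keeps its last pose, push and grip.
It fails at once if a bystander was shifted by more than 30 mm (distance of any of tin, ring_stick, jar, bench_block, hammer, screwdriver, bench_brush from where it was at the start of the episode above 0.03 m).
It also fails if it takes over 72 s, if anything falls off the work surface, if the arm or the gripper's body presses on something with over 40 N, if the wrist force passes 120 N, or if a joint passes its speed limit or range.

### The arm

A 6-joint arm with a two-finger parallel gripper is mounted at the origin on the work surface. World frame = base frame: x ahead of the robot, y to its left, z up, the work surface at z = 0. Lengths are in m, angles in rad, forces in N, time in s.
With the tool pointing down it reaches from about 0.3 to 0.775 m from the base axis. Payload 14.6 kg.
Tool frame: the origin (TCP) lies between the finger pads; the fingertips stand 14 mm ahead of it and the grasp point (between the pads) lies 5 mm behind it; z points along the fingers, y is the line along which they close (so a half turn about z gives the same grasp; the last joint's range is limited). The gripper opens to 94 mm and grips with 3 to 60 N. Pads are 16 mm wide; open, the fingers measure 119 mm over their backs; the gripper's body (75 mm by 177 mm) begins 78 mm behind the grasp point.
Start: joints at [-1.282, 0.3, 1.521, -0, 1.321, -0.067], TCP at [0.192, -0.516, 0.219] pointing down, gripper open.
Joint ranges: [-3.03, 3.03], [-0.79, 2.21], [0.23, 2.52], [-1.04, 4.18], [0, 3.07], [-2.55, 2.55]. Speed limits (rad/s): [2.22, 2.22, 2.57, 3.14, 3.14, 3.14].

### API

Orientations are given as a rotation vector (axis times angle).
In Python, from rig import state, camera, calibration, finish_job gives the robot as it stands.
- The arm moves only by the tool send_rows, never from a script. Its argument "increments" is a list of rows, each a list of 5 numbers: the opening, from -1 (shut) to 1 (fully open), then the shift along the tool's x, y, z in normalised numbers (1 is 0.6 m), then the turn about the tool's z in parts of the range, where 1.0 means 4 rad. A call has 1 to 12 rows; each row is the pose to reach, as a shift and turn from the pose commanded when the call began, along the tool's axes at that moment; what a row does not reach only later rows make up. A row lasts 1/12 s, in which the tool goes at most 41.7 mm and 7.16 degrees, less where a joint would pass 70% of its speed; a pose out of reach is approached as far as the arm can. A shift or turn number past 1, either way, is cut back to 1. A call with a gripper value outside its range is refused whole. The fingers move at their own pace and stop on an object; the grip force is fixed at half the most. Time passes only in rows, so rows that repeat a pose let the fingers close. It gives the time, the measured TCP pose, the force, the opening and the grip force at its end, in the units of the state.
- state(): the state, without advancing time (a new reading comes with each control period).
- camera(name): name is "side" or "top" or "wrist"; returns the picture (480x640x3 uint8, red, green, blue); there is no depth.
- calibration(name): a dict with "fovy" (degrees; the focal length in pixels is half the picture's height over the tangent of half this angle, whatever the lens; pixels are square), "cx", "cy" (the principal point, pixels), "R" (3x3) and "t" (3): a world point X has camera coordinates R X + t; the wrist camera has in their place "T_tool_cam" (4x4, takes a point from camera to tool coordinates, whose origin is the TCP and whose axes are the flange's). Camera axes: x right, y down, z forward; pixel columns grow to the right and rows downward; lengths in m; the calibration is good to about 2 mm. The wrist camera is an equidistant fisheye: a pixel r from the principal point sees the ray r / f radians off the axis. A picture is of the moment at which its call begins: read the wrist's pose just before it. calibration takes no time and is no camera call.
- finish_job(): hands the job in; it is judged then, once.
The state is a dict: "time_s": time; "qpos": joint angles; "dq": joint speeds; "tau": joint torques, N m; "position": TCP position; "tcp_rot": TCP orientation; "wrist_force": force on the tool from outside, world axes, zero at the start; "wrist_torque": the same for the moment, N m; "grip_width": opening from 0.0 (shut) to 1.0 (fully open); "finger_force": force on a finger pad.
Only numpy, scipy, OpenCV 4.12 (cv2) and the standard library are available. Lean on these libraries where they do the work, as an engineer would, in place of code of your own. Each camera call takes 0.05 s, during which the arm holds its last target. There are 200 camera calls.

## Working session

There is one attempt and no reset: what is moved stays moved. The work goes in short steps, Python scripts to look and compute and a tool call to move; the robot and the scene stay as the last step left them, time stands still between calls to the robot, and variables do not carry over. Pictures are saved under pics/ and viewed, at most 12 in all, crops included, and the job is handed in when it is done.

Besides the shell and the picture viewer there is one more tool, called after "Request:" in YAML: its name, and indented under it one key for each argument. send_rows: Moves the arm, as the interface text tells. Its arguments: {"type":"object","properties":{"increments":{"type":"array"}},"required":["increments"]}

```bash
mkdir -p pics; python3 - <<'E'
from rig import state,camera,calibration
import cv2,json
for n in("top","side"):
    cv2.imwrite(f"pics/{n}0.png",camera(n)[:,:,::-1]); c=calibration(n); print(n,c)
print(calibration("wrist")); s=state(); print(s)
E
```

```text
top {'fovy': 52.614898322419094, 'cx': 326.80595679177446, 'cy': 242.4230802120728, 'R': array([[ 0.01123618, -0.99993075,  0.00349971],
       [-0.98692294, -0.0116527 , -0.16077106],
       [ 0.16080071, -0.00164749, -0.98698552]]), 't': array([-0.05721034,  0.53194535,  1.06631905])}
side {'fovy': 47.67037505071878, 'cx': 308.62180974147765, 'cy': 242.28977576804712, 'R': array([[-0.96538804, -0.26025992, -0.01705027],
       [-0.13676372,  0.56079691, -0.81657976],
       [ 0.22208472, -0.78598448, -0.57698075]]), 't': array([0.47948142, 0.16799061, 1.2473726 ])}
{'fovy': 65.70646984690485, 'cx': 313.3022450568327, 'cy': 239.96531567534473, 'T_tool_cam': array([[-1.89797886e-04, -9.62821887e-01, -2.70136960e-01,
         7.90358938e-02],
       [ 9.99999565e-01, -4.29387401e-04,  8.27823722e-04,
         7.84427438e-05],
       [-9.13040206e-04, -2.70136685e-01,  9.62821550e-01,
        -1.65435975e-01],
       [ 0.00000000e+00,  0.00000000e+00,  0.00000000e+00,
         1.00000000e+00]])}
{'time_s': 0.1, 'qpos': array([-1.28157709e+00,  3.00405453e-01,  1.52151611e+00,  1.61333656e-05,
        1.32067025e+00, -6.66313092e-02]), 'dq': array([ 0.00181436, -0.00134258, -0.00116673, -0.0028159 , -0.00014467,
        0.00062151]), 'tau': array([ 1.60296400e-03, -5.32650375e+01, -3.53284729e+01,  7.09766708e-02,
        2.34916684e-02, -5.66128767e-05]), 'position': array([ 0.19153739, -0.51534425,  0.21894981]), 'tcp_rot': array([-3.09101847e+00, -5.55841908e-01,  1.49866820e-04]), 'wrist_force': array([0.4266222 , 0.54008145, 0.46162063]), 'wrist_torque': array([0.03653126, 0.00073432, 0.05613299]), 'finger_force': 0.0, 'grip_width': 0.998639415692978}
```

View pics/top0.png

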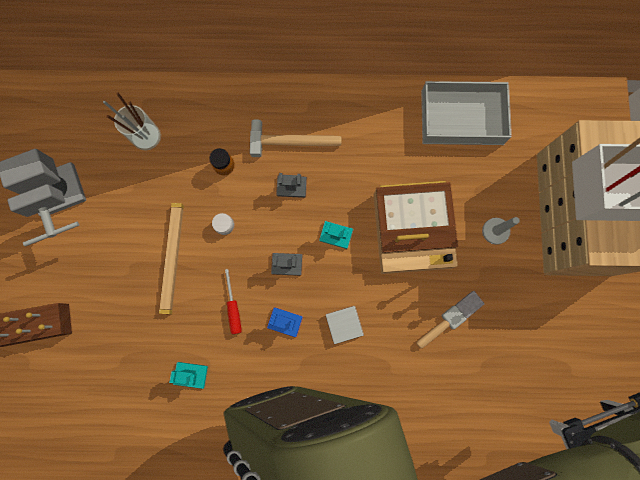

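View pics/side0.png

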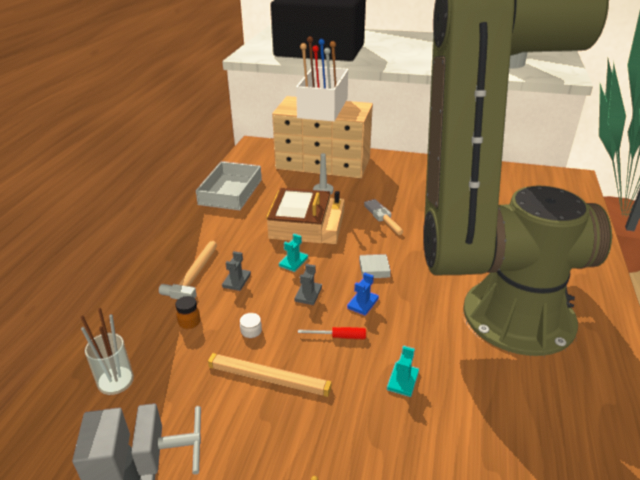

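The top view shows the bar at (177,205)–(165,312), the dark stands at (291,185) and (287,264), the box around (416,215), the handle at (412,237) and the thumb at (447,258). I'll enlarge these areas.

```bash
python3 - <<'E'
import cv2,numpy as np
im=cv2.imread("pics/top0.png")
def c(x,y,w,h,k): return cv2.resize(im[y:y+h,x:x+w],None,fx=k,fy=k,interpolation=cv2.INTER_CUBIC)
a=np.hstack([c(265,165,50,120,5),c(372,175,90,100,5)[:,:] if 0 else np.pad(c(370,175,92,100,5.5),((0,50),(0,0),(0,0)))])
print(a.shape); cv2.imwrite("pics/crop1.png",a)
b=np.hstack([c(150,195,40,125,4.8)]); 
cv2.imwrite("pics/crop2.png",np.hstack([b,c(150,195,1,125,4.8)]))
E
```

```text
(600, 756, 3)
```

View pics/crop1.png

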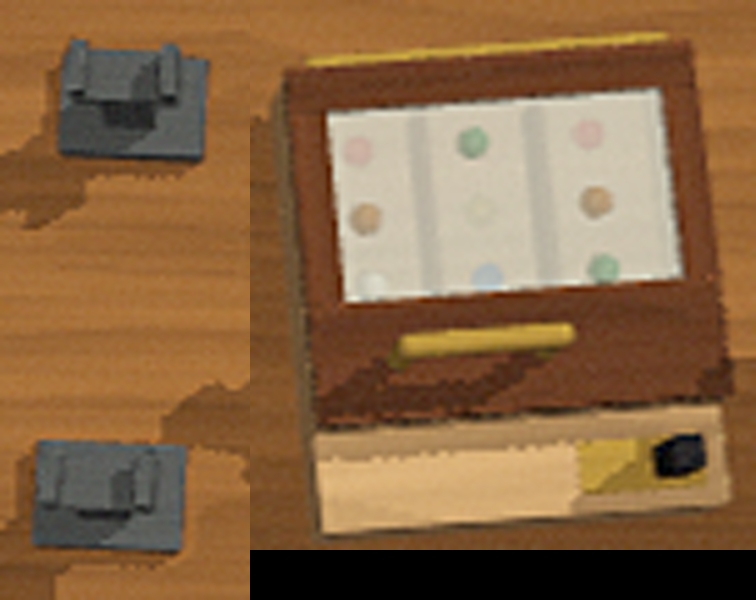

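View pics/crop2.png

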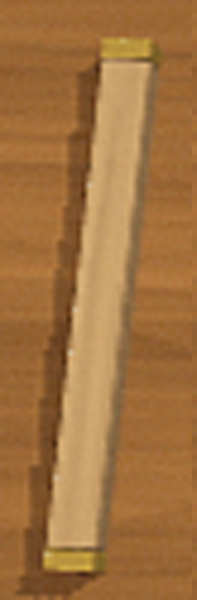

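The crops give clear corners for both dark stands, the lid, the handle, the thumb block and the bar. I'll back-project them.

```bash
cat > h.py <<'E'
import numpy as np
from scipy.optimize import least_squares
from scipy.spatial.transform import Rotation as Ro
from rig import calibration
def bp(n,uv,z):
    c=calibration(n); f=240/np.tan(np.radians(c["fovy"]/2)); C=-c["R"].T@c["t"]
    d=c["R"].T@np.array([(uv[0]-c["cx"])/f,(uv[1]-c["cy"])/f,1]); return C+d*(z-C[2])/d[2]
def proj(n,X):
    c=calibration(n); f=240/np.tan(np.radians(c["fovy"]/2)); p=np.asarray(X)@c["R"].T+c["t"]
    return p[:,:2]/p[:,2:]*f+[c["cx"],c["cy"]]
def fit(n,M,uv,x0):
    M=np.array(M,float)
    def w(p): 
        c,s=np.cos(p[2]),np.sin(p[2]); return np.c_[p[0]+c*M[:,0]-s*M[:,1],p[1]+s*M[:,0]+c*M[:,1],M[:,2]]
    r=least_squares(lambda p:(proj(n,w(p))-uv).ravel(),x0); return r.x,np.abs(r.fun).reshape(-1,2)
E
python3 - <<'E'
from h import *
S=lambda L:np.array(L)/5+[265,165]
for nm,M,L in [("far",[[-25,35,0],[-25,-35,0],[25,-35,12],[0,25,74],[0,-25,74]],[[58,157],[205,162],[208,60],[68,69],[180,75]]),
 ("near",[[25,35,12],[25,-35,12],[-25,-35,0],[-25,35,0],[0,25,74],[0,-25,74]],[[38,441],[188,446],[183,552],[33,547],[42,480],[160,482]])]:
    x,e=fit("top",np.array(M)/1000,S(L),[.5,.1,0]); print(nm,x.round(4),e.round(1).tolist())
B=lambda L:(np.array(L)-[250,0])/5.5+[370,175]
M=np.array([[75,85,68],[75,-85,68],[-75,-85,68],[-75,85,68],[-50,50,102],[-50,-10,102],[-98,-60,81]])/1000
L=[[287,70],[690,42],[733,393],[316,425],[401,343],[575,330],[683,447]]
x,e=fit("top",M,B(L),[.5,-.2,0]); print("box",x.round(4),e.round(1).tolist())
c,s=np.cos(x[2]),np.sin(x[2])
for k in ([-.05,.02],[-.098,-.06],[.075,0]): print(k,(x[0]+c*k[0]-s*k[1]).round(4),(x[1]+s*k[0]+c*k[1]).round(4))
L=np.array([[102,38],[153,40],[100,572],[45,570]])/4.8+[150,195]
M=np.array([[130,12,20],[130,-12,20],[-130,-12,20],[-130,12,20]])/1000
print("bar",fit("top",M,L,[.5,.3,0]))
E
```

```text
far [ 0.6729  0.0348 -0.0338] [[0.2, 0.6], [0.2, 0.9], [0.1, 0.2], [0.1, 0.5], [0.3, 0.8]]
near [ 0.4851  0.041  -0.0247] [[0.1, 0.2], [0.1, 0.1], [0.2, 0.5], [0.4, 0.4], [0.2, 0.5], [0.8, 0.1]]
box [ 0.5899 -0.253   0.0846] [[0.6, 0.6], [0.3, 0.7], [0.2, 0.2], [0.2, 0.1], [1.6, 0.0], [2.5, 0.4], [0.8, 0.7]]
[-0.05, 0.02] 0.5384 -0.2373
[-0.098, -0.06] 0.4973 -0.3211
[0.075, 0] 0.6646 -0.2467
bar (array([ 0.49662819,  0.30997423, -0.03932382]), array([[0.24508239, 0.18078065],
       [0.24858949, 0.08884873],
       [0.47069685, 0.18760204],
       [0.47430059, 0.06515357]]))
```

```bash
cat > go.py <<'E'
import sys; from h import *; from rig import state
s=state(); R=Ro.from_rotvec(s["tcp_rot"]).as_matrix(); p=s["position"]
a=list(map(float,sys.argv[1:]))
yaw=np.arctan2(R[1,0],R[0,0])
if len(a)>=3: print("cm",((R.T@(np.array(a[:3])-p))*100).round(2), "turn",(yaw-a[3]).round(3) if len(a)>3 else "")
print("t",round(s["time_s"],2),"p",p.round(4),"yaw",yaw.round(3),"z",R[:,2].round(3),"F",s["wrist_force"].round(1),"grip",round(s["grip_width"],3),round(s["finger_force"],1),"q6",s["qpos"].round(2))
E
python3 go.py .497 .31 .12 -.039;python3 go.py .45 -.05 .22 -.039
```

```text
cm [ 57.39 -66.71   9.97] turn 0.395
t 0.1 p [ 0.1915 -0.5153  0.2189] yaw 0.356 z [-0.     0.001 -1.   ] F [0.4 0.5 0.5] grip 0.999 0.0 q6 [-1.28  0.3   1.52  0.    1.32 -0.07]
cm [ 40.44 -34.61  -0.07] turn 0.395
t 0.1 p [ 0.1915 -0.5153  0.2189] yaw 0.356 z [-0.     0.001 -1.   ] F [0.4 0.5 0.5] grip 0.999 0.0 q6 [-1.28  0.3   1.52  0.    1.32 -0.07]
```

The rows are not in the units I measure in: shifts go in shares of 0.6 m and turns go in shares of 4 rad. I convert before sending: 40.4 cm / 60 = 0.6733, -34.6 cm / 60 = -0.5767, 0.395 rad / 4 = 0.0988.

Request:
send_rows:
  increments:
    - [1,0.6733,-0.5767,0,0.0988]
    - [1,0.6733,-0.5767,0,0.0988]
    - [1,0.6733,-0.5767,0,0.0988]
    - [1,0.6733,-0.5767,0,0.0988]
    - [1,0.6733,-0.5767,0,0.0988]
    - [1,0.6733,-0.5767,0,0.0988]
    - [1,0.6733,-0.5767,0,0.0988]
    - [1,0.6733,-0.5767,0,0.0988]
    - [1,0.6733,-0.5767,0,0.0988]
    - [1,0.6733,-0.5767,0,0.0988]
    - [1,0.6733,-0.5767,0,0.0988]
    - [1,0.6733,-0.5767,0,0.0988]

```text
time_s: 1.1
position: [0.433, -0.0793, 0.2195]
tcp_rot: [3.141, -0.062, 0.0]
wrist_force: [-0.3, -0.5, -0.2]
grip_width: 0.999
finger_force: 0.0
```

```bash
python3 go.py .497 .31 .12 -.039
```

```text
cm [  4.86 -39.15   9.95] turn -0.0
t 1.1 p [ 0.433  -0.0793  0.2195] yaw -0.039 z [ 0. -0. -1.] F [-0.3 -0.5 -0.2] grip 0.999 0.0 q6 [-0.26  0.05  1.81  0.    1.28  1.35]
```

Scaled: -39.1 cm / 60 = -0.6517, 10 cm / 60 = 0.1667.

Request:
send_rows:
  increments:
    - [1,0.0817,-0.6517,0.1667,0]
    - [1,0.0817,-0.6517,0.1667,0]
    - [1,0.0817,-0.6517,0.1667,0]
    - [1,0.0817,-0.6517,0.1667,0]
    - [1,0.0817,-0.6517,0.1667,0]
    - [1,0.0817,-0.6517,0.1667,0]
    - [1,0.0817,-0.6517,0.1667,0]
    - [1,0.0817,-0.6517,0.1667,0]
    - [1,0.0817,-0.6517,0.1667,0]
    - [1,0.0817,-0.6517,0.1667,0]
    - [1,0.0817,-0.6517,0.1667,0]
    - [1,0.0817,-0.6517,0.1667,0]

```text
time_s: 2.1
position: [0.4962, 0.3083, 0.1182]
tcp_rot: [3.14, -0.058, -0.003]
wrist_force: [0.3, -0.4, -1.0]
grip_width: 0.998
finger_force: 0.0
```

```bash
python3 go.py .497 .31 .018 -.039; python3 - <<'E'
from rig import camera
import cv2
cv2.imwrite("pics/w1.png",camera("wrist")[:,:,::-1])
E
```

```text
cm [ 0.09 -0.19 10.02] turn 0.002
t 2.1 p [0.4962 0.3083 0.1182] yaw -0.037 z [-0.002 -0.001 -1.   ] F [ 0.3 -0.4 -1. ] grip 0.998 0.0 q6 [ 0.49  0.47  1.53 -0.    1.14  2.1 ]
```

View pics/w1.png

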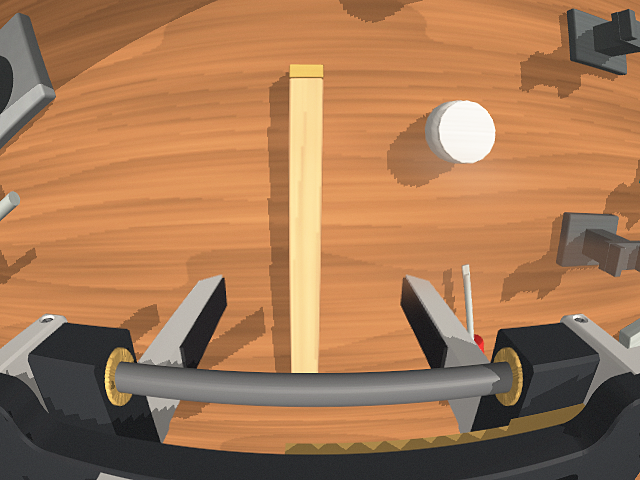

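The bar is straight and centred between the fingers, at columns 290–322, with the tin well clear. I'll descend and grip.

Scaled: 10.1 cm / 60 = 0.1683, 8 cm / 60 = 0.1333.

Request:
send_rows:
  increments:
    - [0.2,0,0,0.0667,0]
    - [0.2,0,0,0.1333,0]
    - [0.2,0,0,0.1683,0]
    - [0,0,0,0.1683,0]
    - [-1,0,0,0.1683,0]
    - [-1,0,0,0.1683,0]
    - [-1,0,0,0.1683,0]
    - [-1,0,0,0.1683,0]
    - [-1,0,0,0.1683,0]
    - [-1,0,0,0.1683,0]
    - [-1,0,0,0.1683,0]
    - [-1,0,0,0.1683,0]

```text
time_s: 3.15
position: [0.497, 0.3075, 0.0188]
tcp_rot: [-3.141, 0.061, -0.001]
wrist_force: [0.3, 0.2, 2.9]
grip_width: 0.25
finger_force: 30.0
```

```bash
python3 go.py .497 .31 .14 -.033
```

```text
cm [-1.000e-02 -2.500e-01 -1.212e+01] turn -0.006
t 3.15 p [0.497  0.3075 0.0188] yaw -0.039 z [ 0.  0. -1.] F [0.3 0.2 2.9] grip 0.25 30.0 q6 [0.49 0.61 1.58 0.   0.95 2.1 ]
```

Scaled: -14 cm / 60 = -0.2333, -12 cm / 60 = -0.2, -0.006 rad / 4 = -0.0015.

Request:
send_rows:
  increments:
    - [-1,0,0,-0.05,0]
    - [-1,0,0,-0.1,0]
    - [-1,0,0,-0.15,0]
    - [-1,0,0,-0.2,0]
    - [-1,0,0,-0.2333,-0.0015]
    - [-1,0,0,-0.2333,-0.0015]
    - [-1,0,0,-0.2333,-0.0015]

```text
time_s: 3.73
position: [0.497, 0.3074, 0.1587]
tcp_rot: [-3.141, 0.052, -0.001]
wrist_force: [-0.5, 0.5, -2.3]
grip_width: 0.25
finger_force: 30.0
```

```bash
python3 go.py .579 .038 .15 -.033
```

```text
cm [ 9.09 26.65  0.86] turn -0.0
t 3.73 p [0.497  0.3074 0.1587] yaw -0.033 z [ 0.001  0.    -1.   ] F [-0.5  0.5 -2.3] grip 0.25 30.0 q6 [ 0.49  0.43  1.49 -0.    1.22  2.1 ]
```

Scaled: 26.65 cm / 60 = 0.4442, 2.5 cm / 60 = 0.0417.

Request:
send_rows:
  increments:
    - [-1,0.015,0.0417,0,0]
    - [-1,0.035,0.1,0.0033,0]
    - [-1,0.0533,0.1583,0.005,0]
    - [-1,0.0733,0.2167,0.0067,0]
    - [-1,0.0933,0.275,0.0083,0]
    - [-1,0.1133,0.3333,0.01,0]
    - [-1,0.1317,0.3867,0.0133,0]
    - [-1,0.1433,0.4217,0.015,0]
    - [-1,0.1517,0.4442,0.015,0]
    - [-1,0.1517,0.4442,0.015,0]
    - [-1,0.1517,0.4442,0.015,0]
    - [-1,0.1517,0.4442,0.015,0]

```text
time_s: 4.73
position: [0.5785, 0.0391, 0.1488]
tcp_rot: [-3.141, 0.051, 0.002]
wrist_force: [-0.6, -0.2, -2.0]
grip_width: 0.253
finger_force: 30.0
```

```bash
python3 go.py .579 .038 .088 -.033; python3 - <<'E'
from rig import camera
import cv2,numpy as np
t=camera("top")[:,:,::-1]; w=camera("wrist")[:,:,::-1]; s=camera("side")[:,:,::-1]
cv2.imwrite("pics/w2.png",np.vstack([cv2.resize(w,None,fx=.6,fy=.6),])if 0 else w)
cv2.imwrite("pics/s2.png",s); cv2.imwrite("pics/t2.png",t)
E
```

```text
cm [0.06 0.11 6.08] turn 0.001
t 4.73 p [0.5785 0.0391 0.1488] yaw -0.032 z [-0.001  0.    -1.   ] F [-0.6 -0.2 -2. ] grip 0.253 30.0 q6 [0.   0.43 1.51 0.   1.2  1.61]
```

View pics/w2.png

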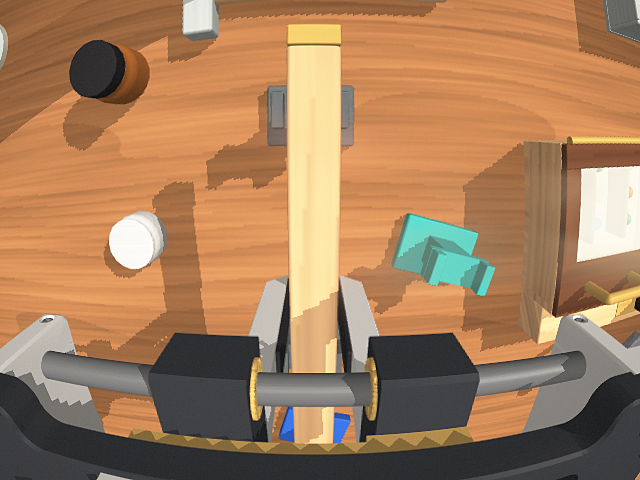

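The far fork's cheeks at columns 271–354 sit symmetrically about the bar at 288–342, so it's aligned. I'll lower it.

Scaled: 6.8 cm / 60 = 0.1133, 6.5 cm / 60 = 0.1083.

Request:
send_rows:
  increments:
    - [-1,0,0,0.0333,0]
    - [-1,0,0,0.0667,0]
    - [-1,0,0,0.0833,0]
    - [-1,0,0,0.095,0]
    - [-1,0,0,0.1033,0]
    - [-1,0,0,0.1083,0]
    - [-1,0,0,0.1133,0]
    - [-1,0,0,0.1133,0]
    - [-1,0,0,0.1133,0]

```text
time_s: 5.63
position: [0.5792, 0.038, 0.0819]
tcp_rot: [-3.141, 0.052, -0.001]
wrist_force: [-0.6, -0.0, -1.4]
grip_width: 0.251
finger_force: 30.0
```

```bash
python3 go.py .579 .038 .079 -.033; python3 - <<'E'
from rig import camera
import cv2,numpy as np
s=camera("side")[:,:,::-1]; t=camera("top")[:,:,::-1]
a=cv2.resize(s[210:330,200:360],None,fx=4.5,fy=4.5,interpolation=2)
cv2.imwrite("pics/s3.png",a)
E
```

```text
cm [-0.02  0.    0.29] turn -0.0
t 5.63 p [0.5792 0.038  0.0819] yaw -0.033 z [ 0.001  0.    -1.   ] F [-0.6 -0.  -1.4] grip 0.251 30.0 q6 [0.   0.51 1.57 0.   1.06 1.61]
```

View pics/s3.png

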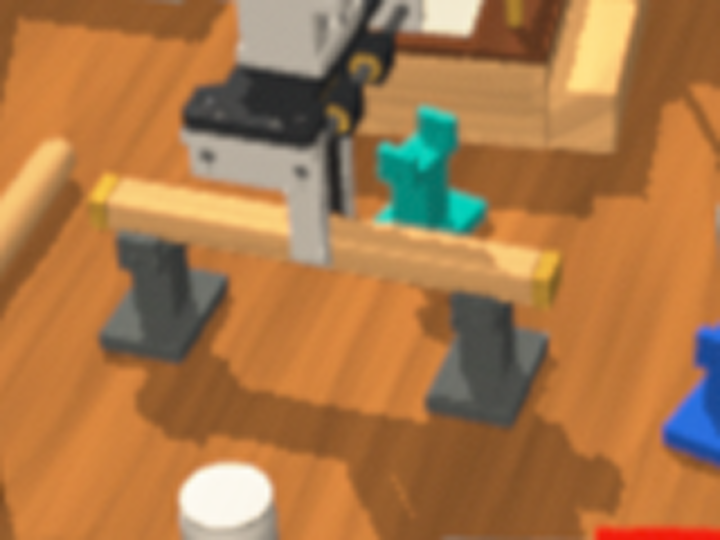

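Scaled: 0.25 cm / 60 = 0.0042, 0.15 cm / 60 = 0.0025.

Request:
send_rows:
  increments:
    - [-1,0,0,0.0025,0]
    - [-1,0,0,0.0042,0]
    - [-1,0,0,0.0042,0]
    - [-1,0,0,0.0042,0]

```text
time_s: 6.07
position: [0.579, 0.038, 0.0789]
tcp_rot: [3.141, -0.052, -0.0]
wrist_force: [0.2, 0.5, -1.8]
grip_width: 0.253
finger_force: 30.0
```

```bash
python3 go.py; python3 - <<'E'
from h import *
# predicted crop px for side: stand cheeks +y inner/outer tops, bar bottom +y edge ends
o=np.array([.579,.038]);c,s=np.cos(-.033),np.sin(-.033)
P=[]
for k,z in [((.094,.025),.074),((.094,.017),.074),((-.094,.025),.074),((-.094,.017),.074),((.13,.012),.063),((-.13,.012),.063),((-.13,.012),.083),((.13,.012),.083)]:
    P.append([o[0]+c*k[0]-s*k[1],o[1]+s*k[0]+c*k[1],z])
print(((proj("side",P)-[200,210])*4.5).round())
E
```

```text
t 6.07 p [0.579  0.038  0.0789] yaw -0.033 z [-0. -0. -1.] F [ 0.2  0.5 -1.8] grip 0.253 30.0 q6 [ 0.    0.52  1.57 -0.    1.06  1.61]
[[138. 237.]
 [144. 228.]
 [473. 297.]
 [478. 288.]
 [ 88. 228.]
 [547. 310.]
 [547. 280.]
 [ 84. 199.]]
```

Scaled: 0.15 cm / 60 = 0.0025, 0.1 cm / 60 = 0.0017.

Request:
send_rows:
  increments:
    - [-1,0,0,0.0017,0]
    - [-1,0,0,0.0025,0]
    - [-1,0,0,0.0025,0]
    - [-0.2,0,0,0.0025,0]
    - [-0.2,0,0,0.0025,0]
    - [-0.2,0,0,0.0025,0]
    - [-0.2,0,0,0.0025,0]
    - [-0.2,0,0,0.0025,0]
    - [-0.2,0,0,0.0025,0]
    - [-0.2,0,0,0.0025,0]

```text
time_s: 6.9
position: [0.579, 0.038, 0.0774]
tcp_rot: [-3.141, 0.052, 0.0]
wrist_force: [-0.2, 0.1, 0.2]
grip_width: 0.4
finger_force: 0.0
```

```bash
python3 go.py .579 .038 .22
```

```text
cm [ -0.     0.   -14.26] turn 
t 6.9 p [0.579  0.038  0.0774] yaw -0.033 z [-0.  0. -1.] F [-0.2  0.1  0.2] grip 0.4 0.0 q6 [0.   0.52 1.57 0.   1.06 1.61]
```

Scaled: -14 cm / 60 = -0.2333, -13 cm / 60 = -0.2167, -0.84 rad / 4 = -0.21.

Request:
send_rows:
  increments:
    - [-0.2,0,0,-0.0333,0]
    - [-0.2,0,0,-0.0833,0]
    - [-0.2,0,0,-0.15,0]
    - [-0.2,0,0,-0.2167,0]
    - [-0.2,0,0,-0.2333,0]
    - [-0.2,0,0,-0.2333,-0.03]
    - [-0.2,0,0,-0.2333,-0.06]
    - [-0.2,0,0,-0.2333,-0.09]
    - [-0.2,0,0,-0.2333,-0.12]
    - [-0.2,0,0,-0.2333,-0.15]
    - [-0.2,0,0,-0.2333,-0.18]
    - [-0.2,0,0,-0.2333,-0.21]

```text
time_s: 7.9
position: [0.5789, 0.038, 0.2171]
tcp_rot: [-2.886, -1.242, 0.0]
wrist_force: [-0.2, -0.4, -0.6]
grip_width: 0.402
finger_force: 0.0
```

```bash
python3 go.py .5384 -.2373 .19 1.656
```

```text
cm [-22.78  15.98   2.71] turn -0.843
t 7.9 p [0.5789 0.038  0.2171] yaw 0.813 z [-0.  0. -1.] F [-0.2 -0.4 -0.6] grip 0.402 0.0 q6 [0.   0.37 1.43 0.   1.34 0.76]
```

Scaled: -22.8 cm / 60 = -0.38, 16 cm / 60 = 0.2667, -0.843 rad / 4 = -0.2108.

Request:
send_rows:
  increments:
    - [-0.2,-0.38,0.2667,0.045,-0.2108]
    - [-0.2,-0.38,0.2667,0.045,-0.2108]
    - [-0.2,-0.38,0.2667,0.045,-0.2108]
    - [-0.2,-0.38,0.2667,0.045,-0.2108]
    - [-0.2,-0.38,0.2667,0.045,-0.2108]
    - [-0.2,-0.38,0.2667,0.045,-0.2108]
    - [-0.2,-0.38,0.2667,0.045,-0.2108]
    - [-0.2,-0.38,0.2667,0.045,-0.2108]
    - [-0.2,-0.38,0.2667,0.045,-0.2108]
    - [-0.2,-0.38,0.2667,0.045,-0.2108]
    - [-0.2,-0.38,0.2667,0.045,-0.2108]
    - [-0.2,-0.38,0.2667,0.045,-0.2108]

```text
time_s: 8.9
position: [0.5372, -0.236, 0.1906]
tcp_rot: [2.131, 2.308, 0.0]
wrist_force: [-1.0, 0.6, 0.7]
grip_width: 0.397
finger_force: 0.0
```

```bash
python3 go.py .5384 -.2373 .094 1.656; python3 - <<'E'
from rig import camera
import cv2,numpy as np
w=camera("wrist")[:,:,::-1]; s=camera("side")[:,:,::-1]
a=cv2.resize(s[190:330,200:360],None,fx=1.9,fy=1.9,interpolation=2)
b=cv2.resize(w,None,fx=.75,fy=.75,interpolation=3)
o=np.zeros((360,480+a.shape[1],3),np.uint8); o[:,:480]=b; o[:a.shape[0],480:]=a
cv2.imwrite("pics/c4.png",o)
E
```

```text
cm [-0.13  0.11  9.66] turn -0.006
t 8.9 p [ 0.5372 -0.236   0.1906] yaw 1.65 z [ 0. -0. -1.] F [-1.   0.6  0.7] grip 0.397 0.0 q6 [-0.48  0.4   1.45  0.    1.29 -0.56]
```

View pics/c4.png

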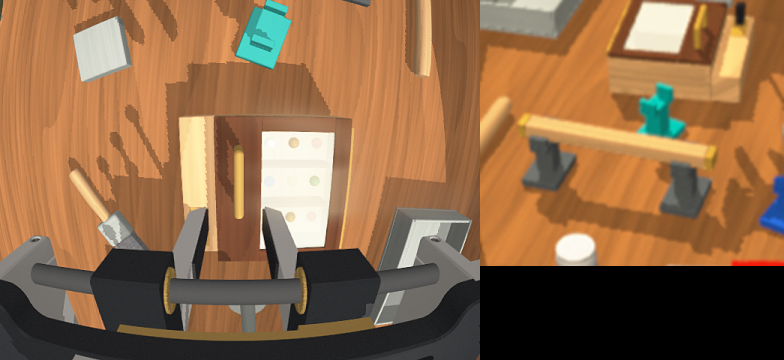

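```bash
cat >> h.py <<'E'
def wbp(uv,z,s):
    c=calibration("wrist"); f=240/np.tan(np.radians(c["fovy"]/2)); d=np.array(uv)-[c["cx"],c["cy"]]; r=np.hypot(*d); th=r/f
    v=np.array([*(d/r*np.sin(th)),np.cos(th)]); T=c["T_tool_cam"]; R=Ro.from_rotvec(s["tcp_rot"]).as_matrix()
    C=R@T[:3,3]+s["position"]; d=R@T[:3,:3]@v; return C+d*(z-C[2])/d[2]
E
python3 - <<'E'
from h import *
from rig import state
s=state()
for n,uv,z in [("h-end+y",(239/.75,146/.75),.1),("h-end-y",(239/.75,219/.75),.1),("lidFL",(216/.75,117/.75),.068),("lidBL",(351/.75,118/.75),.068)]: print(n,wbp(uv,z,s).round(4))
E
```

```text
h-end+y [ 0.5382 -0.1967  0.1   ]
h-end-y [ 0.5443 -0.2698  0.1   ]
lidFL [ 0.513  -0.1732  0.068 ]
lidBL [ 0.6581 -0.1588  0.068 ]
```

Handle middle by wrist camera is about (.541,-.234), and the bar is seen lying in both forks. Descending onto the handle.

Scaled: 9.6 cm / 60 = 0.16, 9.5 cm / 60 = 0.1583.

Request:
send_rows:
  increments:
    - [-0.2,0,0.0033,0.05,0]
    - [-0.2,0,0.0033,0.1,0]
    - [-0.2,0,0.0033,0.1417,0]
    - [-0.2,0,0.0033,0.1583,0]
    - [-0.2,0,0.0033,0.16,0]
    - [-0.2,0,0.0033,0.16,0]
    - [-1,0,0.0033,0.16,0]
    - [-1,0,0.0033,0.16,0]
    - [-1,0,0.0033,0.16,0]
    - [-1,0,0.0033,0.16,0]
    - [-1,0,0.0033,0.16,0]
    - [-1,0,0.0033,0.16,0]

```text
time_s: 10.0
position: [0.5406, -0.2372, 0.0953]
tcp_rot: [2.129, 2.304, 0.004]
wrist_force: [12.7, 0.6, -3.5]
grip_width: 0.098
finger_force: 30.0
```

```bash
python3 go.py
```

```text
t 10.0 p [ 0.5406 -0.2372  0.0953] yaw 1.65 z [ 0.005 -0.001 -1.   ] F [12.7  0.6 -3.5] grip 0.098 30.0 q6 [-0.48  0.51  1.53  0.    1.1  -0.56]
```

Scaled: -0.3 cm / 60 = -0.005, 0.15 cm / 60 = 0.0025.

Request:
send_rows:
  increments:
    - [-1,0,0.0025,0,0]
    - [-1,0,0.0025,-0.0017,0]
    - [-1,0,0.0025,-0.0033,0]
    - [-1,0,0.0025,-0.005,0]
    - [-1,0,0.0025,-0.005,0]
    - [-1,0,0.0025,-0.005,0]

```text
time_s: 10.5
position: [0.5413, -0.2371, 0.0976]
tcp_rot: [2.13, 2.306, 0.002]
wrist_force: [10.3, -0.1, -6.1]
grip_width: 0.098
finger_force: 30.0
```

```bash
python3 go.py
```

```text
t 10.5 p [ 0.5413 -0.2371  0.0976] yaw 1.65 z [ 0.003 -0.001 -1.   ] F [10.3 -0.1 -6.1] grip 0.098 30.0 q6 [-0.48  0.51  1.52  0.    1.1  -0.55]
```

Scaled: -0.3 cm / 60 = -0.005, -0.2 cm / 60 = -0.0033.

Request:
send_rows:
  increments:
    - [-1,0,0.0025,-0.0017,0]
    - [-1,0,0.0025,-0.0033,0]
    - [-1,0,0.0025,-0.005,0]
    - [-1,0,0.0025,-0.005,0]
    - [-1,0,0.0025,-0.005,0]

```text
time_s: 10.92
position: [0.5419, -0.237, 0.0994]
tcp_rot: [2.132, 2.307, 0.0]
wrist_force: [9.4, -4.1, -14.1]
grip_width: 0.095
finger_force: 30.0
```

```bash
python3 go.py
```

```text
t 10.92 p [ 0.5419 -0.237   0.0994] yaw 1.65 z [ 0.  0. -1.] F [  9.4  -4.1 -14.1] grip 0.095 30.0 q6 [-0.47  0.51  1.52  0.    1.11 -0.55]
```

Scaled: -0.2 cm / 60 = -0.0033, -0.1 cm / 60 = -0.0017.

Request:
send_rows:
  increments:
    - [-1,0,0,-0.0017,0]
    - [-1,0,0,-0.0033,0]
    - [-1,0,0,-0.0033,0]
    - [-1,0,0,-0.0033,0]

```text
time_s: 11.25
position: [0.542, -0.2369, 0.1002]
tcp_rot: [-2.132, -2.307, -0.001]
wrist_force: [16.6, -6.8, -26.8]
grip_width: 0.097
finger_force: 30.0
```

Lid is caught: the force rises to 27 N with no further motion. I'll lower it and let go, then go to the catch.

Scaled: -7 cm / 60 = -0.1167, -5 cm / 60 = -0.0833.

Request:
send_rows:
  increments:
    - [-1,0,-0.0017,0.0067,0]
    - [-1,0,-0.0017,0.0133,0]
    - [-1,0,-0.0017,0.0133,0]
    - [-0.2,0,-0.0017,0.0133,0]
    - [-0.2,0,-0.0017,0.0133,0]
    - [-0.2,0,-0.0017,0.0133,0]
    - [-0.2,0,-0.0017,0.0133,0]
    - [-0.2,0,-0.0017,0.0133,0]
    - [-0.2,0,-0.0017,-0.0333,0]
    - [-0.2,0,-0.0017,-0.0833,0]
    - [-0.2,0,-0.0017,-0.1167,0]
    - [-0.2,0,-0.0017,-0.1167,0]

```text
time_s: 12.25
position: [0.5422, -0.2376, 0.177]
tcp_rot: [2.128, 2.303, 0.003]
wrist_force: [-0.0, 0.3, 0.4]
grip_width: 0.401
finger_force: 0.0
```

```bash
python3 go.py .502 -.346 .15 1.656
```

```text
cm [-10.48  -4.88   2.71] turn -0.006
t 12.25 p [ 0.5422 -0.2376  0.177 ] yaw 1.65 z [ 0.006 -0.003 -1.   ] F [-0.   0.3  0.4] grip 0.401 0.0 q6 [-0.47  0.42  1.45  0.    1.26 -0.55]
```

Scaled: -10.5 cm / 60 = -0.175, -9 cm / 60 = -0.15, -0.006 rad / 4 = -0.0015.

Request:
send_rows:
  increments:
    - [-1,-0.05,-0.0233,0.015,-0.0015]
    - [-1,-0.1,-0.0467,0.03,-0.0015]
    - [-1,-0.15,-0.07,0.045,-0.0015]
    - [-1,-0.175,-0.0817,0.045,-0.0015]
    - [-1,-0.175,-0.0817,0.045,-0.0015]
    - [-1,-0.175,-0.0817,0.045,-0.0015]
    - [-1,-0.175,-0.0817,0.045,-0.0015]
    - [-1,-0.175,-0.0817,0.045,-0.0015]

```text
time_s: 12.92
position: [0.5007, -0.3445, 0.1455]
tcp_rot: [2.124, 2.315, 0.0]
wrist_force: [0.3, -0.4, -0.1]
grip_width: 0.005
finger_force: 0.0
```

```bash
python3 go.py .502 -.346 .069 1.656; python3 - <<'E'
from rig import camera
import cv2
cv2.imwrite("pics/w5.png",camera("wrist")[:,:,::-1])
E
```

```text
cm [-0.16  0.11  7.65] turn 0.001
t 12.92 p [ 0.5007 -0.3445  0.1455] yaw 1.657 z [ 0.  0. -1.] F [ 0.3 -0.4 -0.1] grip 0.005 0.0 q6 [-0.66  0.49  1.43  0.    1.22 -0.75]
```

View pics/w5.png

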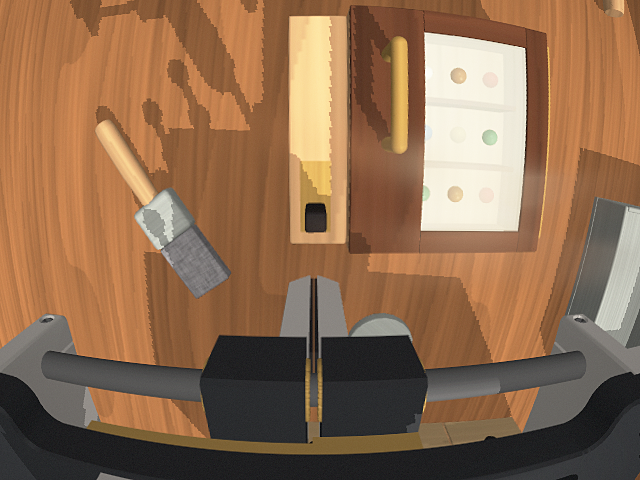

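The wrist view shows the thumb top at (316,213), in line with the closed fingers at column 313. The ring stick's foot is at (380,330), so I'll check clearance.

```bash
python3 - <<'E'
from h import *
from rig import state
s=state()
print("ring",bp("top",(496,231),.005).round(3),bp("top",(516,221),.13).round(3))
print("thumb top px",wbp((316,210),.081,s).round(4), "ledge near end",wbp((290,242),.045,s).round(4))
E
```

```text
ring [ 0.571 -0.453  0.005] [ 0.569 -0.452  0.13 ]
thumb top px [ 0.4999 -0.3109  0.081 ] ledge near end [ 0.4837 -0.3438  0.045 ]
```

Scaled: 7.6 cm / 60 = 0.1267, 7.4 cm / 60 = 0.1233.

Request:
send_rows:
  increments:
    - [-1,0,0,0.05,0]
    - [-1,0,0,0.1,0]
    - [-1,0,0,0.1233,0]
    - [-1,0,0,0.1267,0]
    - [-1,0,0,0.1267,0]
    - [-1,0.0167,0,0.1267,0]
    - [-1,0.025,0,0.1267,0]
    - [-1,0.0333,0,0.1267,0]
    - [-1,0.0417,0,0.1267,0]
    - [-1,0.05,0,0.1267,0]
    - [-1,0.05,0,0.1267,0]
    - [-1,0.05,0,0.1267,0]

```text
time_s: 13.97
position: [0.4977, -0.3152, 0.0696]
tcp_rot: [-2.125, -2.314, -0.0]
wrist_force: [0.2, -0.7, -0.8]
grip_width: 0.001
finger_force: 0.0
```

```bash
python3 go.py
```

```text
t 13.97 p [ 0.4977 -0.3152  0.0696] yaw 1.656 z [-0.  0. -1.] F [ 0.2 -0.7 -0.8] grip 0.001 0.0 q6 [-0.63  0.55  1.55  0.    1.05 -0.71]
```

Scaled: 1.1 cm / 60 = 0.0183, 0.9 cm / 60 = 0.015.

Request:
send_rows:
  increments:
    - [-1,0.005,0,0,0]
    - [-1,0.01,0,0,0]
    - [-1,0.015,0,0,0]
    - [-1,0.0183,0,0,0]
    - [-1,0.0183,0,0,0]
    - [-1,0.0183,0,0,0]

```text
time_s: 14.47
position: [0.4973, -0.3119, 0.07]
tcp_rot: [2.118, 2.302, -0.01]
wrist_force: [7.0, -53.0, -21.0]
grip_width: 0.005
finger_force: 26.2
```

The catch is at its stop. I'll back off, rise and return to the handle.

Scaled: -11 cm / 60 = -0.1833, -9 cm / 60 = -0.15.

Request:
send_rows:
  increments:
    - [-1,-0.0083,0,0,0]
    - [-1,-0.025,0,0,0]
    - [-1,-0.025,0,0,0]
    - [-1,-0.025,0,-0.05,0]
    - [-1,-0.025,0,-0.1,0]
    - [-0.2,-0.025,0,-0.15,0]
    - [-0.2,-0.025,0,-0.1833,0]
    - [-0.2,-0.025,0,-0.1833,0]
    - [-0.2,-0.025,0,-0.1833,0]

```text
time_s: 15.22
position: [0.4982, -0.3193, 0.18]
tcp_rot: [2.124, 2.313, 0.001]
wrist_force: [-0.1, -0.1, -0.1]
grip_width: 0.253
finger_force: 0.0
```

```bash
python3 go.py .542 -.237 .17 1.656;  python3 - <<'E'
from rig import camera
import cv2,numpy as np
w=camera("wrist")[:,:,::-1]; t=camera("top")[:,:,::-1]
a=cv2.resize(w[0:260,270:450],None,fx=2,fy=2,interpolation=2)
cv2.imwrite("pics/w6.png",a)
E
```

```text
cm [7.83 5.06 1.  ] turn 0.0
t 15.22 p [ 0.4982 -0.3193  0.18  ] yaw 1.656 z [ 0.001 -0.001 -1.   ] F [-0.1 -0.1 -0.1] grip 0.253 0.0 q6 [-0.63  0.42  1.45  0.    1.27 -0.72]
```

View pics/w6.png

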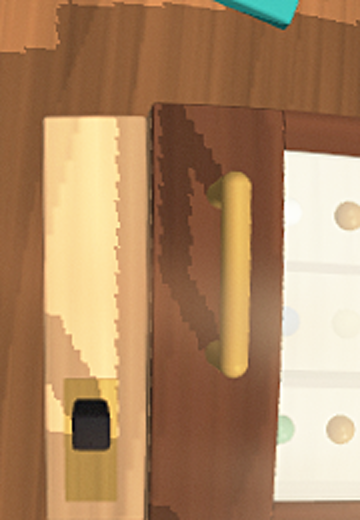

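The thumb now stands at the left end of its brass plate, so the catch is open. Next, grip the handle.

Scaled: 8.5 cm / 60 = 0.1417, 8.3 cm / 60 = 0.1383.

Request:
send_rows:
  increments:
    - [-0.2,0.05,0.0333,0,0]
    - [-0.2,0.1,0.0667,0,0]
    - [-0.2,0.13,0.085,0,0]
    - [-0.2,0.13,0.085,0,0]
    - [-0.2,0.13,0.085,0.05,0]
    - [-0.2,0.13,0.085,0.1,0]
    - [-0.2,0.13,0.085,0.1383,0]
    - [-0.2,0.13,0.085,0.1417,0]
    - [-0.2,0.13,0.085,0.1417,0]
    - [-1,0.13,0.085,0.1417,0]
    - [-1,0.13,0.085,0.1417,0]
    - [-1,0.13,0.085,0.1417,0]

```text
time_s: 16.32
position: [0.5427, -0.2379, 0.0959]
tcp_rot: [2.124, 2.312, 0.001]
wrist_force: [0.8, -0.2, 0.1]
grip_width: 0.221
finger_force: 0.0
```

Request:
send_rows:
  increments:
    - [-1,0,0,0,0]
    - [-1,0,0,0,0]
    - [-1,0,0,0,0]

```text
time_s: 16.57
position: [0.5409, -0.2379, 0.0952]
tcp_rot: [-2.124, -2.312, 0.003]
wrist_force: [-14.9, -0.0, 9.8]
grip_width: 0.096
finger_force: 30.0
```

```bash
python3 go.py; python3 - <<'E'
import numpy as np
a=np.arctan2(38,-125); r=np.hypot(38,125)
for d in (2,4,7,10,14,18,22,26,30,34,38,42,46,50):
    t=a-np.radians(d); print(d,(r*np.cos(t)/10+12.5).round(2),-(r*np.sin(t)/10-3.8).round(2))
E
```

```text
t 16.57 p [ 0.5409 -0.2379  0.0952] yaw 1.656 z [-0.003 -0.    -1.   ] F [-14.9  -0.    9.8] grip 0.096 30.0 q6 [-0.48  0.52  1.52 -0.    1.11 -0.56]
2 0.14 -0.43
4 0.3 -0.86
7 0.56 -1.5
10 0.85 -2.11
14 1.29 -2.91
18 1.79 -3.68
22 2.33 -4.41
26 2.93 -5.1
30 3.57 -5.74
34 4.26 -6.34
38 4.99 -6.89
42 5.75 -7.39
46 6.55 -7.83
50 7.38 -8.22
```

Scaled: -2.9 cm / 60 = -0.0483, -1.5 cm / 60 = -0.025.

Request:
send_rows:
  increments:
    - [-1,0,-0.0025,0,0]
    - [-1,0,-0.0008,-0.0067,0]
    - [-1,0,0.0017,-0.0142,0]
    - [-1,0,0.0058,-0.025,0]
    - [-1,0,0.0108,-0.035,0]
    - [-1,0,0.0183,-0.0483,0]
    - [-1,0,0.0183,-0.0483,0]
    - [-1,0,0.0183,-0.0483,0]

```text
time_s: 17.23
position: [0.553, -0.2368, 0.1243]
tcp_rot: [-2.125, -2.314, 0.001]
wrist_force: [-6.4, -3.9, -0.2]
grip_width: 0.091
finger_force: 30.0
```

Scaled: 6.1 cm / 60 = 0.1017, -4.92 cm / 60 = -0.082.

Request:
send_rows:
  increments:
    - [-1,0,0.0083,-0.0128,0]
    - [-1,0,0.0175,-0.025,0]
    - [-1,0,0.0275,-0.0367,0]
    - [-1,0,0.0383,-0.0475,0]
    - [-1,0,0.0492,-0.0575,0]
    - [-1,0,0.0617,-0.0667,0]
    - [-1,0,0.0742,-0.075,0]
    - [-1,0,0.0875,-0.082,0]
    - [-1,0,0.1017,-0.0883,0]
    - [-1,0,0.1017,-0.0883,0]
    - [-1,0,0.1017,-0.0883,0]
    - [-1,0,0.1017,-0.0883,0]

```text
time_s: 18.23
position: [0.6141, -0.2316, 0.1783]
tcp_rot: [2.124, 2.313, 0.0]
wrist_force: [-6.2, -1.6, 9.8]
grip_width: 0.097
finger_force: 30.0
```

```bash
python3 go.py; python3 - <<'E'
from rig import camera
import cv2,numpy as np
s=camera("side")[:,:,::-1]
cv2.imwrite("pics/s7.png",cv2.resize(s[150:350,150:420],None,fx=2.9,fy=2.9,interpolation=2))
E
```

```text
t 18.23 p [ 0.6141 -0.2316  0.1783] yaw 1.656 z [ 0.001 -0.001 -1.   ] F [-6.2 -1.6  9.8] grip 0.097 30.0 q6 [-0.42  0.57  1.23 -0.    1.34 -0.5 ]
```

View pics/s7.png

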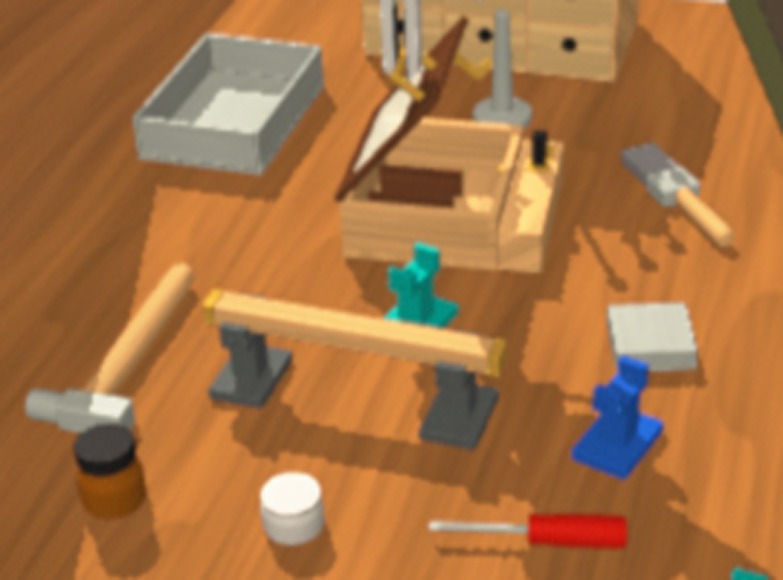

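The lid is up about 50° in the gripper, the bar lies in both forks, and the bystanders are in place.

Request:
send_rows:
  increments:
    - [-1,0,0,0,0]
    - [-1,0,0,0,0]
    - [-1,0,0,0,0]
    - [-1,0,0,0,0]

```text
time_s: 18.62
position: [0.614, -0.2316, 0.1783]
tcp_rot: [2.124, 2.313, 0.0]
wrist_force: [-5.4, -1.3, 9.9]
grip_width: 0.093
finger_force: 30.0
```

```bash
python3 -c "
from rig import finish_job; print(finish_job())"
```

```text
the job is handed in; nothing more can be done
None
```

I handed the job in at about 18.6 s, with no verdict returned: the bar lies in both forks and is let go, the lid was tried and found caught, the catch was slid to its left stop, and the gripper is holding the lid at about 50°.

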